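Unfold the reading stand and lean the stopwatch on it

TASK

We are about to start a setting-time test and the stopwatch must be readable at a glance. Raise the backrest of the little folding stand by its pull tab until it is fully up against its stop; only then take the stopwatch from the worktop and lean it on the stand: its back flat against the sloped backrest, its foot on the ledge, about central, display outward and the right way up (the end with the push buttons at the top). Set it down gently and leave the stand fully up and the other things where they lie.

Things in the scene. Friction and masses are not known exactly. Their poses are not given: they have to be found in the camera images.
- reading_stand: Folding reading stand, fixed to the worktop: dark steel base plate 128 x 108 mm, 9 mm high with its feet, bright steel backrest hinged near its front edge. Origin under the middle of the base; x from the ledge (front, towards the robot) to the rear, z up.
- backrest (a joint): Angle of the backrest above horizontal, rad: 0 = folded flat on the base, 0.68 = fully up against its stop (39 degrees, leaning back, away from the robot). Friction hinge: stays where it is left, needs about 5 N at the tab to raise, gives way to about 6 N pressed square on the middle of its face. Starts folded or slightly raised.
- hinge (a point): Point on the hinge axis, mid width, 16.5 mm above the worktop, 48 mm in front of the stand's origin. Axes turn with the backrest: x up along the backrest from hinge to tab, y along the hinge axis, z out of the face (straight up when folded); raising turns it about -y.
- ledge (a point): Inner corner where the ledge meets the backrest's face, mid width; axes as hinge, 8 mm along x and 5 mm along z from it. The face is the plane z = 0 here, 88 mm wide, up to x = 110 mm; the ledge is the plane x = 0, 76 mm wide, with 23 mm clear between face and lip; the lip rises 5 mm above the ledge and ends 26 mm out from the face.
- tab (a point): Centre of the rolled top of the pull tab: bar of 10 mm diameter, 44 mm long along y, 21 mm out from the face at its upper (rear) end, on a 4 mm web; 116 mm along x and 26 mm along z from hinge; axes as hinge. Can be pinched across x, fingers pointing at the face.
- stopwatch: Grey and black digital stopwatch, oval slab 66 x 60 x 17 mm (71 long, 19 thick with buttons), 80 g, lying display up on the worktop. Origin in the middle of its back (underside); x along its length: push-button end (top of the display) at +x, 30 mm from the origin, foot at -x, 36 mm; y across the 60 mm width, z out of the display. Grip across y at the middle; sides are full width 4 to 12 mm above the back.
- button_end (a point): Middle of the stopwatch's end with three push buttons (top of the display), 30 mm along x and 8 mm along z from its origin; axes as for the stopwatch.
- marker_pen: white and black marker pen, 135 x 17 mm, lying on the worktop between the stand and the stopwatch; origin under its middle
- spanner_13: steel open-ended spanner, 170 x 33 x 6 mm, lying between the stand and the stopwatch; origin under its middle
- sieve_brush: wooden-handled brush, 212 x 41 mm, lying at the far right; origin under its middle
- pointing_trowel: small trowel with a wooden handle, 297 x 67 mm, lying to the left; origin under its middle
- mortar_cube_1: grey mortar cube of 40 mm, standing in front of the Vicat apparatus, to its left; origin under its middle
Mind the look-alikes: they are no part of the job. Of the things shaped like the stopwatch, the grey one is meant.

How it is judged (in metres and radians):
On the way:
1. the backrest is raised fully, while the stopwatch still lies on the worktop (value of joint backrest above 0.62 rad and height (world z) of stopwatch below 0.015 m), for 0.2 s.
At the end, for the whole second after the job is handed in: Backrest up (over 0.62 of 0.68 rad); stopwatch at rest on it: back flat on the face (8 degrees, 6 mm), foot on the ledge (origin 28 to 44 mm up the face), within 25 mm of the middle, display outward, button end up, under 17 degrees askew (value of joint backrest above 0.62 rad and x of stopwatch in the frame of ledge between 0.028 and 0.044 m and y of stopwatch in the frame of ledge between -0.025 and 0.025 m and z of stopwatch in the frame of ledge between -0.005 and 0.006 m and angle between the z axis of stopwatch and the z axis of ledge, either way round below 0.14 rad and angle between the x axis of stopwatch and the x axis of ledge, either way round below 0.3 rad and angle between stopwatch's own z axis and vertical below 1.2 rad and x of button_end in the frame of ledge above 0.045 m and linear speed of stopwatch below 0.02 m/s); the robot touches nothing.
It fails at once if the stopwatch is dropped or pressed hard on the stand (over 25 N) (contact force between stopwatch and reading_stand above 25 N).
It fails at once if the pen, spanner, brush, trowel or mortar cube is displaced (over 30 mm) (distance of any of marker_pen, spanner_13, sieve_brush, pointing_trowel, mortar_cube_1 from where it was at the start of the episode above 0.03 m).
It also fails if it takes over 54 s, if anything falls off the work surface, if the arm or the gripper's body presses on something with over 40 N, if the wrist force passes 120 N, or if a joint passes its speed limit or range.

ROBOT

A 7-joint arm with a two-finger parallel gripper is mounted at the origin on a cart in front of the work surface, level with it; the furniture and walls round the work are solid. World frame = base frame: x ahead of the robot, y to its left, z up, the work surface at z = 0. Lengths are in mm, angles in degrees, forces in N, time in s.
With the tool pointing down it reaches from about 350 to 900 mm from the base axis. Payload 19.9 kg.
Tool frame: the origin (TCP) lies at the very end of the fingers, on their centre line; the grasp point (between the pads) lies 19 mm behind it (tcp_to_grasp is the distance from the TCP to the grasp point, in mm); z points along the fingers, y is the line along which they close (so a half turn about z gives the same grasp; the last joint's range is limited). The gripper opens to 94 mm and grips with 3 to 60 N. Pads are 16 mm wide; open, the fingers measure 119 mm over their backs; the gripper's body (75 mm by 177 mm) begins 78 mm behind the grasp point.
Start: joints at [-67.523, 23.915, -0.59, 92.452, 0.269, 63.638, -3.037], TCP at [262.688, 567.092, 205.425] pointing down, gripper open.
Joint ranges: [-161.28, 161.28], [-22.2, 115.67], [-73.04, 71.86], [3.21, 147.25], [-68.34, 248.33], [10.77, 114.83], [-161.83, 161.83]. Speed limits (degrees/s): [108.29, 108.29, 136.94, 136.94, 172.46, 172.46, 172.46].

INTERFACE

Orientations are given as [roll, pitch, yaw] about the fixed x, y, z axes, in that order (R = Rz(yaw) Ry(pitch) Rx(roll)).
In Python, from plant import move_ptp, move_linear, movej, command_gripper, dwell, inverse_kinematics, get_obs, snapshot, camera_model, PlanningError, hand_in, tcp_to_grasp gives the robot as it stands. Calls block until the motion is done:
- move_ptp(position, orientation): joint-space move of the TCP to a pose.
- move_linear(position, rotation=None, velocity=150): straight line of the TCP; rotation=None keeps the orientation; velocity is the mean speed in mm/s.
- movej(angles): joint-space move.
- command_gripper(opening, strength=None): finger opening in mm; strength is the grip in N (None keeps the last); returns when the fingers have stopped.
- dwell(seconds).
- inverse_kinematics(position, orientation): joint angles nearest the present ones, or None.
- get_obs(): the state.
- snapshot(name): name is "side" or "top"; returns the picture (480x640x3 uint8, blue, green, red); there is no depth.
- camera_model(name): a dict with "K" (3x3 intrinsics, pixels), "R" (3x3) and "t" (3): a world point X has camera coordinates R X + t. Camera axes: x right, y down, z forward; pixel columns grow to the right and rows downward; lengths in mm; the calibration is good to about 2 mm. A picture is of the moment at which its call begins. camera_model takes no time and is no camera call.
A pose or a line that the arm cannot do raises PlanningError and nothing moves.
- hand_in(): hands the job in; it is judged then, once.
The state is a dict: "time": time; "q": joint angles; "joint_velocities": joint speeds; "tau": joint torques, N m; "tool_pos": TCP position; "tcp_rot": TCP orientation; "force": force on the tool from outside, world axes, zero at the start; "torque": the same for the moment, N m; "grip_width": finger opening in mm; "grasp_force": force on a finger pad.
Only numpy, scipy, OpenCV 4.12 (cv2) and the standard library are available. Lean on these libraries where they do the work, as an engineer would, in place of code of your own. Each camera call takes 0.05 s, during which the arm holds its last target. There are 200 camera calls.

## Working session

There is one attempt and no reset: what is moved stays moved. The work goes in short steps, each a Python script; the robot and the scene stay as the last script left them, time stands still between calls to the robot, and variables do not carry over. Pictures are saved under pics/ and viewed, at most 10 in all, crops included, and the job is handed in when it is done.

```bash
mkdir -p pics; ls; python3 - <<'E'
from plant import *
import cv2,numpy as np
for n in("top","side"):
    cv2.imwrite(f"pics/{n}0.png",snapshot(n)); c=camera_model(n); print(n,np.round(c["K"],1).tolist(),np.round(c["R"],3).tolist(),np.round(c["t"],1).tolist(), np.round(-np.array(c["R"]).T@c["t"]))
print(get_obs())
E
```

```text
pics
top [[446.2, 0.0, 320.0], [0.0, 446.2, 242.8], [0.0, 0.0, 1.0]] [[0.027, -1.0, 0.014], [-0.994, -0.028, -0.104], [0.104, -0.011, -0.995]] [119.2, 591.9, 990.5] [ 482.  147. 1045.]
side [[534.4, 0.0, 311.9], [0.0, 534.4, 236.8], [0.0, 0.0, 1.0]] [[-0.893, 0.45, -0.004], [0.391, 0.772, -0.5], [-0.222, -0.448, -0.866]] [453.9, -303.6, 1659.2] [ 893.  774. 1286.]
{'time': 0.1, 'q': array([-67.52323312,  23.94478751,  -0.58797347,  92.48164515,
         0.26756833,  63.63901298,  -3.03634071]), 'joint_velocities': array([ 0.02850145,  0.01189564,  0.02790268, -0.08294206, -0.00611798,
        0.0258275 , -0.06724345]), 'tau': array([ 6.26217934e-04, -8.52596068e+01,  6.39511552e-01, -4.26698005e+01,
       -4.88626328e-02,  1.64419290e-02,  1.09651514e-04]), 'tool_pos': array([262.57777297, 566.78791281, 204.88934859]), 'tcp_rot': array([-1.79936062e+02,  4.37559579e-03,  1.55143344e+02]), 'force': array([-0.12633005,  0.05493515,  0.37517332]), 'torque': array([-0.03969255, -0.03622864, -0.003904  ]), 'grasp_force': 0.0, 'grip_width': 94.02357736807556}
```

View pics/top0.png

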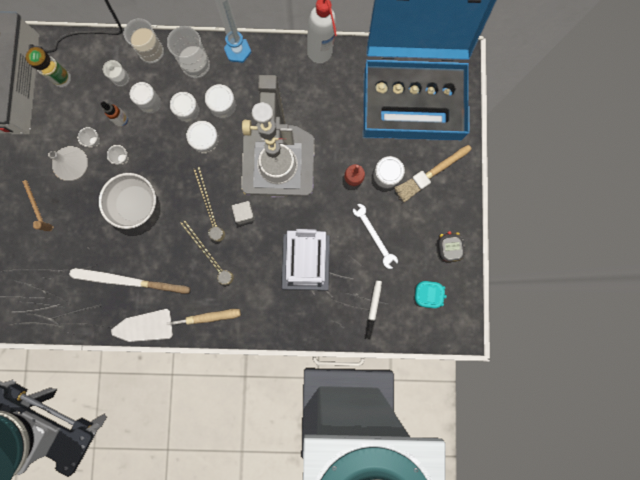

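View pics/side0.png

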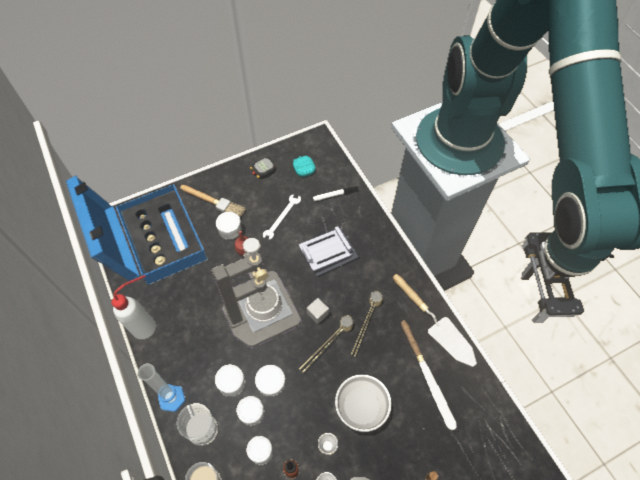

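The top view shows the stand at (306,260) and the grey stopwatch at (452,247) with its buttons up-image. The teal look-alike is at (431,295), the pen at (374,310) and the spanner at (375,237). Next I zoom in on the stand and the stopwatch.

```bash
python3 - <<'E'
import cv2,numpy as np
t=cv2.imread("pics/top0.png");s=cv2.imread("pics/side0.png")
f=lambda im,u,v,w=80,h=60:cv2.resize(im[v-h//2:v+h//2,u-w//2:u+w//2],(400,300),interpolation=cv2.INTER_CUBIC)
cv2.imwrite("pics/crop0.png",np.vstack([np.hstack([f(t,306,260,),f(t,450,246)]),np.hstack([f(s,327,250),f(s,262,168)])]))
E
```

```text
(no output)
```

View pics/crop0.png

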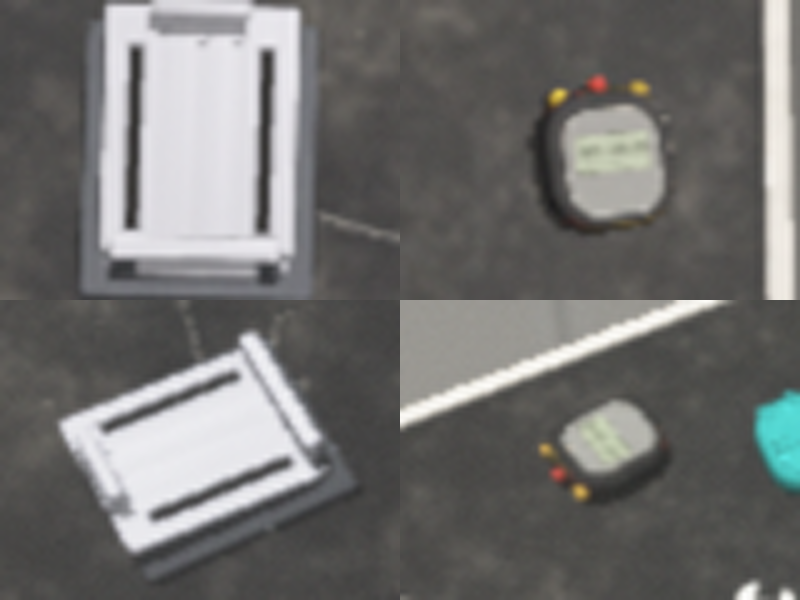

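The crops show a folded stand with its tab at the rear and its ledge at the front. The stopwatch's buttons point away from the robot. I triangulate from these pixels.

```bash
cat > h.py <<'E'
from plant import *
import cv2,numpy as np
from scipy.spatial.transform import Rotation as Ro
def ray(n,p):
    c=camera_model(n);R=np.array(c["R"]);t=np.array(c["t"]).ravel()
    d=R.T@np.linalg.solve(np.array(c["K"]),[p[0],p[1],1]);return -R.T@t,d/np.linalg.norm(d)
def onz(n,p,z):
    o,d=ray(n,p);return o+d*(z-o[2])/d[2]
def tri(a,b):
    o,d=ray("top",a);q,e=ray("side",b);s=np.linalg.lstsq(np.c_[d,-e],q-o,rcond=None)[0]
    A=o+d*s[0];B=q+e*s[1];return (A+B)/2,np.linalg.norm(A-B)
E
python3 - <<'E'
from h import *
np.set_printoptions(precision=1,suppress=True)
T=lambda x,y:(266+x/5-.4,230+y/5-.4)
C=[onz("top",T(*p),9) for p in((80,292),(312,297),(88,20),(316,28))]
for c in C:print("plate",c)
m=np.mean(C,0);print("mean",m,"sides",[np.linalg.norm(C[a]-C[b]) for a,b in((0,1),(2,3),(0,2),(1,3))])
d=(C[2]+C[3]-C[0]-C[1]);w=C[0]+C[2]-C[1]-C[3];print("yaw",np.degrees(np.arctan2(d[1],d[0])),np.degrees(np.arctan2(w[1],w[0]))-90)
S=lambda x,y:(287+x/5-.4,220+(y-300)/5-.4)
# side plate corners: front-right-in-world? near corner & others
for p in((152,578),(357,487)):print("side plate",onz("side",S(*p),9))
for z in (42,46,50):print("tab",z,onz("top",T(152,5),z),onz("top",T(248,5),z),onz("side",S(78,432),z),onz("side",S(128,508),z))
W=lambda x,y:(410+(x-400)/5-.4,216+y/5-.4);V=lambda x,y:(222+(x-400)/5-.4,138+(y-300)/5-.4)
for k,a,b in(("red",(597,85),(560,475)),("yl",(558,97),(546,450)),("yr",(640,88),(582,493)),("face",(613,160),(610,437))):
    print(k,*tri(W(*a),V(*b)),onz("top",W(*a),17 if k=="face" else 8),onz("side",V(*b),17 if k=="face" else 8))
E
```

```text
plate [483.3 220.8   9. ]
plate [483.9 113.7   9. ]
plate [609.8 221.5   9. ]
plate [609.  114.9   9. ]
mean [546.5 167.7   9. ] sides [np.float64(107.08701351922963), np.float64(106.61888776293827), np.float64(126.4634376801122), np.float64(125.16543786527764)]
yaw 0.452349121349424 -0.04987665886399384
side plate [606.  223.8   9. ]
side plate [482.4 225.3   9. ]
tab 42 [613.4 190.5  42. ] [614.6 147.   42. ] [609.4 143.4  42. ] [606.2 196.1  42. ]
tab 46 [612.9 190.3  46. ] [614.1 147.   46. ] [610.3 145.4  46. ] [607.1 198.   46. ]
tab 50 [612.3 190.1  50. ] [613.6 147.   50. ] [611.2 147.5  50. ] [608.  199.8  50. ]
red [ 621.6 -166.5    5.7] 5.194966172260504 [ 623.3 -167.6    8. ] [ 620.3 -162.7    8. ]
yl [ 620.9 -144.9   48. ] 22.201723606311635 [ 617.1 -149.2    8. ] [ 620.3 -183.5    8. ]
yr [ 615.6 -189.2  -34.2] 33.46743223548339 [ 622.5 -187.9    8. ] [ 614.  -144.7    8. ]
face [ 585.6 -171.1   15.7] 4.367015678343746 [ 587.2 -172.2   17. ] [ 584.4 -168.4   17. ]
```

```bash
cat >> h.py <<'E'
H=np.array([497.3,169.4,16.5])
DN=np.array([[0,1,0],[1,0,0],[0,0,-1.]])   # tool y=+x, x=+y, z down
Bk=lambda th:Ro.from_euler("y",-th).as_matrix()
eul=lambda R:Ro.from_matrix(R).as_euler("xyz",degrees=True)
def tabpose(th,out=0): # bar in grasp, tips 7 mm off face
    return H+Bk(th)@np.array([116,0,26-14+out]),eul(Bk(th)@DN)
LEDGE=lambda th,p:H+Bk(th)@(np.array([8,0,5])+p)
def st():
    o=get_obs();print(round(o["time"],2),np.round(o["tool_pos"],1),np.round(o["tcp_rot"],1),"F",np.round(o["force"],1),"w",round(o["grip_width"],1),"gf",round(o["grasp_force"],1));return o
E
python3 - <<'E'
from h import *
for th in(0,.35,.7):
    print(inverse_kinematics(*tabpose(th,0)))
for s in(0,180):
    print(s,inverse_kinematics([589,-170,3],[180,0,8+s]),inverse_kinematics(LEDGE(.68,np.array([37,0,4])),eul(Bk(.68)@Ro.from_euler("xyz",[180,0,s],degrees=True).as_matrix())))
move_ptp(*tabpose(0,60)); command_gripper(44,20); st()
move_linear(tabpose(0,0)[0],velocity=80); st()
command_gripper(0,20); o=st()
cv2.imwrite("pics/g1.png",np.hstack([cv2.resize(snapshot("side")[190:310,260:400],(400,343)),cv2.resize(snapshot("top")[200:320,240:380],(400,343))]))
E
```

```text
[-34.49331397  38.77636     22.54496353  98.32997646 -19.2507681
  46.74378839  -3.10125453]
[-43.43350903  27.49892554  25.61389069 115.59017242 -11.41172891
  20.84660609 -12.28445337]
[  23.30640725   33.96125578  -62.11103222  129.36261207  104.59982506
   45.66299887 -114.83595603]
0 [-15.33591689  44.14055144  39.70915971 102.68699477 -37.37655406
  47.13414953 -39.08182549] [-32.36149914  22.8025593   -0.66561381 136.84998708 123.02410273
  24.3526941  117.8768091 ]
180 [ -1.53415189  38.6816398   19.85585445 102.21597052 -18.38851006
  42.29364987 126.02429637] [-30.31728631  22.81891015  -2.94105736 136.78450939 122.15485796
  25.02526766 -60.88339446]
2.96 [613.3 169.4  88.5] [-180.   -0.   90.] F [ 0.1 -0.2  0.1] w 43.9 gf 0.0
3.86 [613.6 169.4  28.8] [180.  -0.  90.] F [ 0.1 -0.2  0.2] w 43.8 gf 0.0
4.5 [612.8 169.4  28.4] [-179.9    0.    90. ] F [-4.6  0.4  2.9] w 9.2 gf 20.0
```

View pics/g1.png

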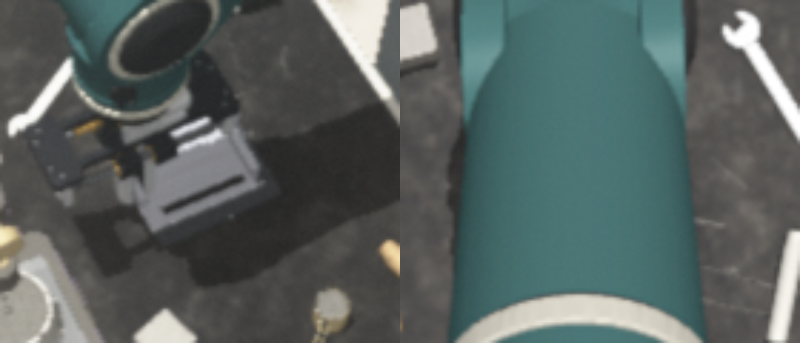

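The side view shows the fingers pinched on the tab bar (width 9 mm, backrest still flat). I raise it along the arc, easing off the tool tilt where the wrist range runs out.

```bash
cat >> h.py <<'E'
def barpose(th,tilt,d=14):
    bar=H+Bk(th)@np.array([116,0,26]); return bar-Bk(tilt)@np.array([0,0,d]),eul(Bk(tilt)@DN)
E
python3 - <<'E'
from h import *
tilt=0
for th in np.r_[np.arange(.07,.66,.07),.66,.68]:
    for tl in np.arange(th,max(tilt,th-.3)-.001,-.03):
        p=barpose(th,tl); q=inverse_kinematics(*p)
        if q is None or np.abs(np.array(q)-get_obs()["q"]).max()>25: continue
        try: move_linear(p[0],p[1],velocity=45)
        except PlanningError as e: print("plan",th,tl,e); continue
        tilt=tl;break
    else: print("stuck",th); break
    o=get_obs();print(round(th,2),round(tilt,2),round(o["time"],1),np.round(o["tool_pos"]-p[0],1),"F",np.round(o["force"],1),round(o["grip_width"],1),"q6",np.round(o["q"],0))
    if np.linalg.norm(o["force"])>25: print("force stop");break
E
```

```text
0.07 0.07 4.9 [-0.6  0.   0.1] F [-5.7 -1.5  1.8] 9.1 q6 [-36.  36.  23. 102. -18.  42.  -4.]
0.14 0.14 5.3 [-0.5  0.  -0.2] F [-6.4  0.3  0.1] 9.3 q6 [-38.  34.  23. 105. -17.  37.  -5.]
0.21 0.21 5.6 [-0.5  0.  -0.3] F [-8.4  0.5  0.4] 9.1 q6 [-40.  32.  25. 109. -17.  32.  -6.]
0.28 0.28 5.9 [-0.4  0.  -0.4] F [-8.9 -0.  -1.6] 9.5 q6 [-42.  30.  26. 112. -16.  27.  -8.]
0.35 0.35 6.3 [-0.4 -0.  -0.5] F [-10.    0.1  -2.2] 9.5 q6 [-45.  28.  28. 116. -15.  21.  -9.]
0.42 0.42 6.6 [-0.4 -0.  -0.6] F [-9.4  1.3 -3.5] 9.4 q6 [-49.  27.  30. 119. -13.  16. -12.]
plan 0.49000000000000005 0.49000000000000005 the arm cannot follow that straight line within its joint ranges
0.49 0.46 6.9 [-0.5 -0.  -0.8] F [-9.4  1.6 -5.7] 9.3 q6 [-52.  26.  33. 121. -13.  13. -13.]
plan 0.56 0.5 the arm cannot follow that straight line within its joint ranges
0.56 0.47 7.3 [-0.6 -0.2 -1. ] F [-10.3   0.5  -7.8] 9.2 q6 [-54.  25.  34. 122. -12.  13. -14.]
0.63 0.48 7.6 [-0.4 -0.3 -0.9] F [-9.2 -0.1 -8.5] 10.0 q6 [-56.  24.  36. 123. -12.  12. -14.]
0.66 0.48 7.8 [ 0.3 -0.4 -0.2] F [ -0.9  -1.  -15.2] 9.6 q6 [-57.  23.  37. 123. -11.  13. -15.]
0.68 0.5 8.1 [ 0.9 -0.5  0.3] F [  4.7  -2.4 -15.5] 9.3 q6 [-59.  23.  39. 124. -12.  11. -14.]
```

```bash
python3 - <<'E'
from h import *
for th in(.695,.71):
    p=barpose(th,.48)
    try: move_linear(p[0],p[1],velocity=30)
    except PlanningError as e: print(e); break
    o=st()
    if np.linalg.norm(o["force"])>28: break
dwell(.2); command_gripper(26,20); o=st()
R=Ro.from_euler("xyz",o["tcp_rot"],degrees=True).as_matrix()
move_linear(o["tool_pos"]-60*R[:,2],velocity=120)
o=st(); move_linear(o["tool_pos"]+[-40,-60,100],velocity=250);command_gripper(94,12)
# head for the watch
for s in(0,180): print(s,inverse_kinematics([589,-170,100],[180,0,8+s]))
move_ptp([589,-170,110],[180,0,8]); st()
s=snapshot("side");t=snapshot("top");cv2.imwrite("pics/s2.png",s);cv2.imwrite("pics/t2.png",t)
f=lambda im,u,v,w=100,h=76:cv2.resize(im[v-h//2:v+h//2,u-w//2:u+w//2],(400,300),interpolation=cv2.INTER_CUBIC)
cv2.imwrite("pics/crop2.png",np.vstack([np.hstack([f(t,306,260,),f(t,450,246)]),np.hstack([f(s,327,240),f(s,262,168)])]))
E
```

```text
8.35 [577.8 169.1  99. ] [152.4  -0.   89.9] F [  7.5  -0.7 -14.1] w 9.2 gf 20.0
8.6 [576.9 169.1 100.5] [152.3  -0.   89.9] F [ 12.9  -1.9 -16.9] w 8.9 gf 20.0
9.28 [575.  169.5  99.7] [152.5  -0.   90. ] F [-0.3 -0.5 -0.9] w 26.3 gf 0.0
9.93 [547.2 170.  152.7] [152.5  -0.   90. ] F [ 0.4 -0.6 -0.8] w 25.9 gf 0.0
0 [-18.38715858  36.39527345  44.01527703 100.47664818 -30.00613466
  55.53066733 -44.41404942]
180 [ 50.04408291  39.70574521 -52.04375781  98.06082234  35.48270025
  60.20323782  83.93502429]
14.17 [ 589.4 -169.   110.5] [180.   -0.    8.1] F [1.1 0.1 1.1] w 94.1 gf 0.0
```

View pics/crop2.png

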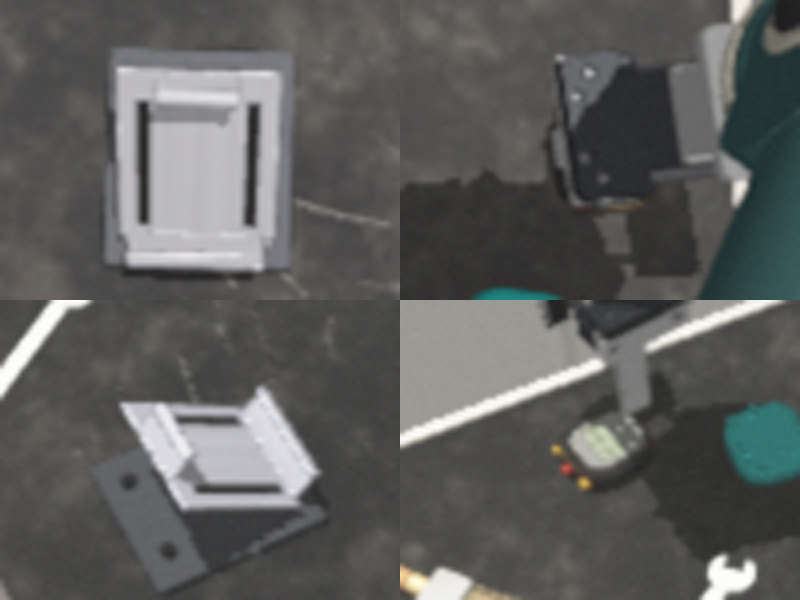

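The backrest is up: top view shows it foreshortened, with the tab bar at about (305,246). The stopwatch is undisturbed under the open gripper. I check the angle numerically, then grasp.

```bash
python3 - <<'E'
from h import *
np.set_printoptions(precision=1,suppress=True)
T=lambda x,y:(256+x/4-.4,222+y/3.95-.4);S=lambda x,y:(277+x/4-.4,202+(y-300)/3.95-.4)
for k,a,b in(("edgeL",(118,68),(185,508)),("edgeR",(280,72),(122,403)),("barmid",(196,98),(173,437)),("ledge L",(127,265),(318,475)),("ledgeR",(262,268),(263,388))):
    P,e=tri(T(*a),S(*b));v=P-H;print(k,P,e,"ang",np.degrees(np.arctan2(v[2],v[0])))
print("model edge",H+Bk(.68)@[118,44,5],"bar",H+Bk(.68)@[116,0,26],"lip",H+Bk(.68)@[13,38,31])
command_gripper(82,12)
move_linear([589,-170,3],velocity=90);st()
command_gripper(0,12);st()
move_linear([589,-170,170],velocity=150);st()
for s in(0,180):
  print(s,inverse_kinematics(LEDGE(.68,np.array([46,0,60])),eul(Bk(.68)@Ro.from_euler("xyz",[180,0,s],degrees=True).as_matrix())))
cv2.imwrite("pics/s3.png",cv2.resize(snapshot("side")[80:230,180:380],(640,480)))
E
```

```text
edgeL [586.5 212.4  91.9] 4.624748373848541 ang 40.185733167512396
edgeR [587.1 125.2  93.5] 3.575455059933792 ang 40.62913092621515
barmid [571.4 169.  103.7] 1.8132545930557804 ang 49.653529537905904
ledge L [481.3 206.3  39.4] 2.0358479657511817 ang 125.01607334557363
ledgeR [481.8 130.6  41.9] 1.4452142311427671 ang 121.3178420381889
model edge [585.9 213.4  94.6] bar [571.1 169.4 109.7] lip [487.9 207.4  48.8]
16.03 [ 589.3 -170.1    3.5] [180.  -0.   8.] F [ 0.1  0.6 -0.8] w 82.2 gf 0.0
16.52 [ 589.1 -170.     3.2] [-180.   -0.    8.] F [-0.1  0.2  2.7] w 59.0 gf 12.0
17.79 [ 588.6 -169.8  169.2] [-180.     0.1    8. ] F [-0.2 -0.1 -0.4] w 58.8 gf 12.0
0 [-72.1  17.   40.6 140.2 118.1  12.2 118.6]
180 [-68.6  16.1  36.6 140.1 115.1  13.4 -58. ]
```

View pics/s3.png

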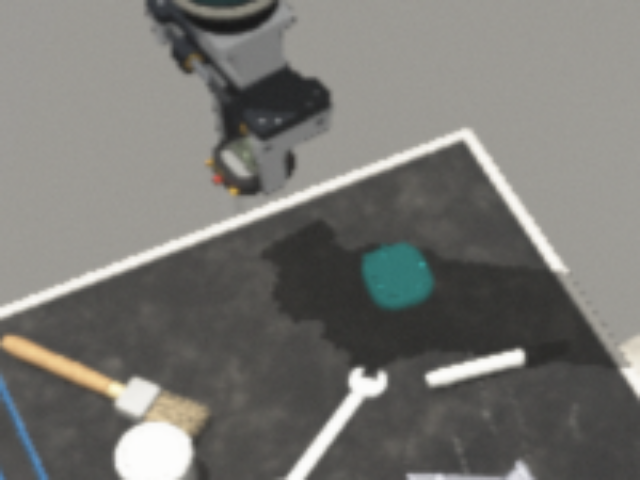

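The stopwatch is held squarely between the pads (side view, buttons on the far side, width 59 mm). I look for a safe high pose for the wrist reconfiguration before placing.

```bash
python3 - <<'E'
from h import *
np.set_printoptions(precision=0,suppress=True)
print(get_obs()["q"])
R0=np.diag([1,-1,-1.])
for x in(420,480,540):
  for y in(0,100,169):
   for z in(200,300):
    for tl in(.5,.68):
      q=inverse_kinematics([x,y,z],eul(Bk(tl)@R0)); print(x,y,z,tl,q)
print(inverse_kinematics(LEDGE(.68,np.array([37,0,4])),eul(Bk(.60)@R0)))
print(inverse_kinematics(LEDGE(.68,np.array([37,0,4])),eul(Bk(.68)@R0)))
E
```

```text
[-20.  31.  46.  97. -25.  62. -48.]
420 0 200 0.5 [ -28.  -15.   18.  141.   21.   26. -116.]
420 0 200 0.68 None
420 0 300 0.5 [ -11.  -22.    3.  132.    7.   41. -102.]
420 0 300 0.68 None
420 100 200 0.5 [ -27.  -11.   -0.  139.   27.   29. -139.]
420 100 200 0.68 [  -3.  -13.  -26.  145.   47.   18. -162.]
420 100 300 0.5 [ -24.  -18.   -3.  130.   17.   44. -126.]
420 100 300 0.68 None
420 169 200 0.5 [ -29.   -6.   -9.  135.   32.   32. -153.]
420 169 200 0.68 [  33.  -16.  -68.  140.   30.   16. -155.]
420 169 300 0.5 [ -28.  -14.   -9.  127.   21.   45. -139.]
420 169 300 0.68 [  -8.  -19.  -29.  133.   25.   34. -146.]
480 0 200 0.5 [ -37.   -7.   30.  135.   17.   24. -111.]
480 0 200 0.68 [ -38.  -11.   29.  143.   53.   13. -147.]
480 0 300 0.5 [ -29.  -15.   19.  127.   14.   40. -108.]
480 0 300 0.68 [  -6.  -18.   -1.  134.    9.   25. -103.]
480 100 200 0.5 [ -36.   -4.   13.  133.   27.   27. -134.]
480 100 200 0.68 [  34.   -7.  -56.  139.   45.   13. -155.]
480 100 300 0.5 [ -27.  -11.    4.  125.   18.   41. -124.]
480 100 300 0.68 [  -6.  -15.  -17.  132.   22.
[... 223 characters left out ...]
200 0.5 [-54.   1.  51. 129.   3.  22. -96.]
540 0 200 0.68 None
540 0 300 0.5 [ -48.   -9.   39.  121.   15.   38. -107.]
540 0 300 0.68 [ -15.  -10.    9.  128.   14.   23. -107.]
540 100 200 0.5 [ -59.    3.   41.  127.   16.   24. -122.]
540 100 200 0.68 None
540 100 300 0.5 [ -46.   -5.   26.  119.   19.   40. -122.]
540 100 300 0.68 [ -12.   -7.   -9.  126.   28.   27. -132.]
540 169 200 0.5 [ -60.    6.   34.  124.   21.   27. -134.]
540 169 200 0.68 [ -97.    8.   70.  132.   45.   15. -160.]
540 169 300 0.5 [ -49.   -2.   21.  117.   21.   41. -132.]
540 169 300 0.68 [ -18.   -4.  -13.  124.   37.   31. -148.]
[-48.  23.  19. 135. 120.  12. 119.]
[-51.  24.  20. 137. 135.  19. 103.]
```

```bash
cat >> h.py <<'E'
R0=np.diag([1,-1,-1.]); ORI=eul(Bk(.68)@R0)
E
python3 - <<'E'
from h import *
np.set_printoptions(precision=1,suppress=True)
q=np.array(inverse_kinematics([540,169,300],ORI)); print(q); q[6]=30
movej(q); st()
for out in(60,50,40,70):
    h=inverse_kinematics(LEDGE(.68,np.array([48,0,out])),ORI)
    print(out,h)
    if h is not None and h[5]>11.2 and h[6]>60:break
else: raise SystemExit
movej(h); o=st(); print(o["q"])
cv2.imwrite("pics/s4.png",cv2.resize(snapshot("side")[130:330,220:460],(640,533)))
E
```

```text
[ -18.3   -4.2  -12.8  123.5   36.8   31.4 -148.2]
19.22 [540.4 167.8 299.4] [178.5  38.8 177.4] F [ 1.4 -0.2 -1.4] w 58.5 gf 11.9
60 [-71.9  16.8  40.6 140.  117.2  12.  119.7]
20.67 [500.5 169.3 102.6] [-179.9  -39.    -0.2] F [ 0.6 -0.8 -1. ] w 58.8 gf 12.0
[-71.9  16.8  40.6 139.9 117.1  12.1 119.6]
```

View pics/s4.png

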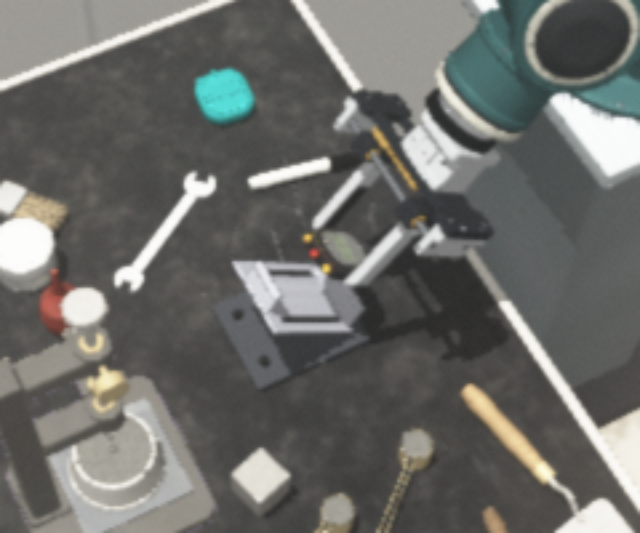

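At the hover the stopwatch faces outward with its buttons up, parallel to the raised backrest and clear of the stand. I now lower it slowly, watching the forces.

```bash
python3 - <<'E'
from h import *
np.set_printoptions(precision=1,suppress=True)
B=Bk(.68)
def go(x,z,v): move_linear(LEDGE(.68,np.array([x,0,z])),ORI,velocity=v)
def f(n=4):
    a=[]
    for _ in range(n): dwell(.03);a.append(get_obs()["force"])
    return B.T@np.mean(a,0)
try:
    go(47,14,60); b=f(); print("base",b)
    z=9.
    while True:
        go(47,z,20); d=f()-b; print("z",z,d)
        if abs(d[2])>2 or z<=.5: break
        z-=1
    z+=.5; x=46.
    go(47,z,20); b=f(); print(b)
    while True:
        go(x,z,20); d=f()-b; print("x",x,d)
        if abs(d[0])>2.5 or x<=33: break
        x-=1
except PlanningError as e: print(e)
st()
s=snapshot("side");t=snapshot("top")
cv2.imwrite("pics/s5.png",np.hstack([cv2.resize(s[190:310,260:400],(400,343)),cv2.resize(t[200:320,240:380],(400,343))]))
E
```

```text
base [-0.8 -0.  -0.6]
z 9.0 [-0.4 -0.6  0.1]
z 8.0 [ 0.4 -0.1 -0.2]
z 7.0 [-0.   0.1 -0.6]
z 6.0 [-0.1 -0.1  0.2]
z 5.0 [ 0.5  0.  -0. ]
z 4.0 [ 0.5  0.2 -0.1]
z 3.0 [ 0.4  0.1 -0.3]
z 2.0 [0.4 0.2 2.4]
[-0.8  0.3 -1. ]
x 46.0 [ 0.2 -0.3  0.3]
x 45.0 [ 0.4 -0.4  0.3]
x 44.0 [-0.1 -0.6  0.3]
x 43.0 [ 0.8 -0.1  0.3]
x 42.0 [ 0.2 -0.5  0.2]
x 41.0 [ 0.4 -0.4  0.6]
x 40.0 [-0.  -0.   0.6]
x 39.0 [ 0.3 -0.1 -0.3]
x 38.0 [-0.1 -0.2  0. ]
x 37.0 [ 0.3 -0.4  0.1]
x 36.0 [ 0.3 -0.8  0.4]
x 35.0 [-0.3 -0.1  0.8]
x 34.0 [ 1.6 -0.4  0.3]
x 33.0 [ 6.8 -0.6  0.4]
30.73 [525.2 169.5  48.7] [-180.   -39.1   -0. ] F [4.9 0.  3.3] w 58.2 gf 11.8
```

View pics/s5.png

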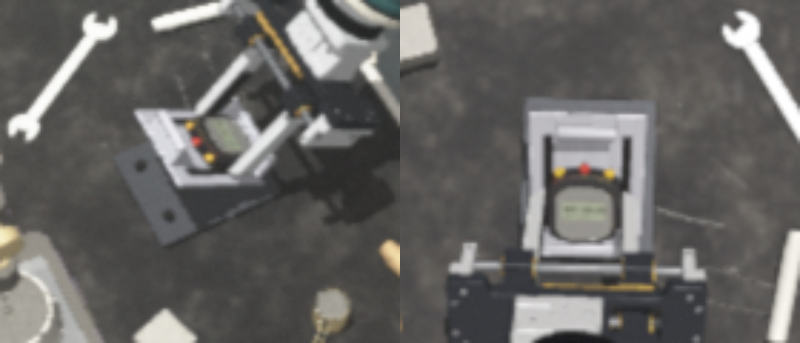

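The side and top pictures show the stopwatch flat on the backrest and central, buttons up, and the foot contact was felt at the ledge. I ease off, release and retreat.

```bash
python3 - <<'E'
from h import *
def go(x,z,v): move_linear(LEDGE(.68,np.array([x,0,z])),ORI,velocity=v)
go(33.7,2.5,20); dwell(.1); st()
command_gripper(72,12); dwell(.2); st()
go(40,30,50); go(48,60,100)
o=st(); 
q=np.array([-18.3,-4.2,-12.8,123.5,36.8,31.4,100]); movej(q); st()
cv2.imwrite("pics/x.png",snapshot("top")); dwell(.3)
movej([30,-4.2,-12.8,110,36.8,31.4,60]); o=st(); dwell(.3)
s=snapshot("side");t=snapshot("top")
cv2.imwrite("pics/s6.png",np.hstack([cv2.resize(s[190:310,260:400],(400,343)),cv2.resize(t[200:320,240:380],(400,343))]))
E
```

```text
31.18 [525.2 169.5  48.7] [-180.  -39.   -0.] F [4.8 0.2 1.8] w 58.9 gf 11.8
31.82 [525.  169.4  48.5] [-180.  -39.   -0.] F [-1.2  0.9  0.5] w 72.0 gf 0.0
33.0 [500.  169.9 102.1] [-180.  -39.    0.] F [-0.4  0.1 -0.9] w 72.1 gf 0.0
34.35 [540.5 168.2 299. ] [-143.1   13.4 -107.3] F [ 0.3  0.4 -0.6] w 71.9 gf 0.0
36.52 [ 580.8 -317.1  450.8] [-157.8   47.1  167.5] F [0.4 0.2 0.6] w 71.8 gf 0.0
```

View pics/s6.png

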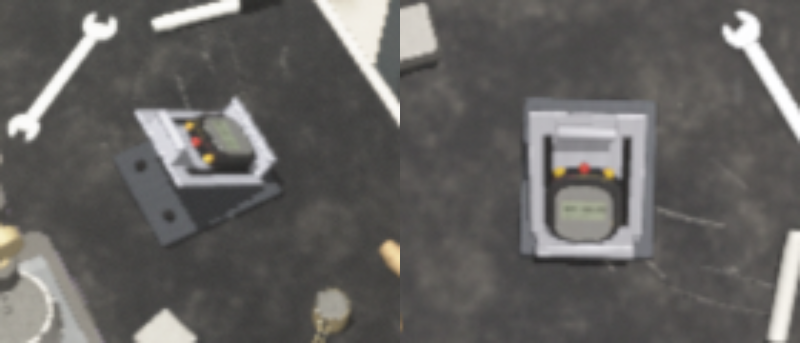

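The stopwatch rests square on the raised backrest with its foot at the ledge. The backrest sits in the pictures where it did before placing, and the arm is clear.

```bash
python3 -c "
from plant import *
print(hand_in())"
```

```text
the job is handed in; nothing more can be done
None
```

The job is handed in at about 37 s of the 54 s limit: the backrest is fully up, and the stopwatch leans on it, central, foot on the ledge, display outward and buttons at the top; the verdict was not reported back.

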